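# Open a casement window two holes wider on its stay

### The arm

A 6-joint arm with a two-finger parallel gripper is mounted at the origin on a cart in front of the work surface, level with it; the furniture and walls round the work are solid. World frame = base frame: x ahead of the robot, y to its left, z up, the work surface at z = 0. Lengths are in mm, angles in rad, forces in N, time in s.
With the tool pointing down it reaches from about 350 to 975 mm from the base axis. Payload 7.1 kg.
Tool frame: the origin (TCP) lies between the finger pads; the fingertips stand 14 mm ahead of it and the grasp point (between the pads) lies 5 mm behind it (ctrl.tcp_to_tips is the distance from the TCP to the fingertips, in mm); z points along the fingers, y is the line along which they close (so a half turn about z gives the same grasp; the last joint's range is limited). The gripper opens to 88 mm and grips with 3 to 60 N. Pads are 20 mm wide; open, the fingers measure 115 mm over their backs; the gripper's body (75 mm by 178 mm) begins 61 mm behind the grasp point.
Start: joints at [1.3, 0.423, 1.63, -0, 1.089, -0.019], TCP at [155.686, 605.282, 236.675] pointing down, gripper open.
Joint ranges: [-3, 3], [-0.9, 2.11], [0.09, 2.58], [-1.31, 4.45], [0.11, 2.69], [-2.54, 2.54]. Speed limits (rad/s): [2.39, 2.39, 3.01, 3.14, 3.14, 3.14].

### API

Orientations are given as a rotation vector (axis times angle).
In Python, from workcell import ctrl gives the robot as it stands.
- The arm moves only by the tool apply_moves, never from a script. Its argument "series" is a list that holds one entry, the list of rows, each a list of 7 numbers: the shift along the tool's x, y, z in cm, then the turn, a rotation vector about the tool's x, y, z in degrees, then the opening, from 0 (shut) to 1 (fully open). A call has 1 to 12 rows; each row shifts and turns the commanded pose from where the row before left it, along the tool's axes as they then stand; what a row does not reach is not made up. A row lasts 1/10 s, in which the tool goes at most 50 mm and 8.59 degrees, less where a joint would pass 70% of its speed; a pose out of reach is approached as far as the arm can. A call with a gripper value outside its range is refused whole. The fingers move at their own pace and stop on an object; the grip force is fixed at half the most. Time passes only in rows, so rows that do not move let the fingers close. It gives the time, the measured TCP pose, the force and the opening at its end, in the units of the state.
- ctrl.get_obs(): the state, without advancing time (a new reading comes with each control period).
- ctrl.get_image(name): name is "scene" or "top"; returns a dict with "img" (420x560x3 uint8, blue, green, red), "K" (3x3 intrinsics, pixels), "cam_to_world" (4x4, takes a point from camera to world coordinates). Camera axes: x right, y down, z forward; pixel columns grow to the right and rows downward; lengths in mm; the calibration is good to about 2 mm. A picture is of the moment at which its call begins. There is no depth.
- ctrl.close_job(): hands the job in, once; it reports no verdict.
The state is a dict: "t": time; "qpos": joint angles; "qvel": joint speeds; "joint_torque": joint torques, N m; "ee_pos": TCP position; "orientation": TCP orientation; "ft_force": force on the tool from outside, world axes, zero at the start; "moment": the same for the moment, N m; "width": finger opening in mm.
Only numpy, scipy, OpenCV 4.12 (cv2) and the standard library are available. Lean on these libraries where they do the work, as an engineer would, in place of code of your own. Each camera call takes 0.05 s, during which the arm holds its last target. There are 200 camera calls.

### The job

The sample window on the bench is held ajar by its stay, whose first hole (counted from the sash) sits on the pin of the window board. Lift the stay off the pin (the knob at its free end is the handle), open the window further with it, and drop its third hole over the pin so that the bar lies fully down and the window is held there; then let go. Leave the other tools and boxes where they are.

Things in the scene. Friction and masses are not known exactly. Their poses are not given: they have to be found in the camera images.
- window: Sample casement window in a deep pale timber lining, fixed to the bench, 300 mm wide, 325 high. Origin: on the bench top, midway between the linings, in the plane of the closed sash. x points outward through the window, away from the robot, y left, z up. The window board's top is at z = 30 mm, from x = -155 to 35; side linings have inner faces at y = -134 and 134 mm. The sash hinges at the left, opens to +x.
- cassette (a point): Middle of the lower front edge of the blind cassette, a grey metal box 55 mm deep (x) and 50 mm high that crosses the window's front from lining to lining, at x = -155 to -100, z = 280 to 330 mm of the window. Being almost straight above the knob, it makes the gripper lean 30 to 45 degrees and come in under it from the robot's side. Axes of the window.
- pin_top (a point): Top of the upright steel pin on the window board, 8 mm in diameter with a domed top, at x = -45, y = -20 mm of the window, 66 mm above the bench. Axes of the window. It projects 14 mm above the underside of the stay when the stay lies down.
- sash_hinge (a point): Point on the sash's vertical hinge axis, at x = 0, y = 130 mm of the window, 52 mm above the bench, the height of the stay's underside. Its axes turn with the sash and are those of the window when it is closed. The stay's pivot is at x = -16, y = -190 mm in these axes.
- stay_pivot (a point): The stay's pivot on the sash. The stay is a flat steel bar 22 mm wide, 5 mm thick, about 0.16 kg, that swivels and lifts freely here and falls by its own weight when let go. Four holes 11 mm wide lie on its middle line, 115, 140, 165 and 190 mm from here: the first, nearest the sash, is on the pin at the start; the third is to go there. x points along the bar to the knob.
- stay_knob (a point): Centre of the stay's knob, an upright steel cylinder 18 mm in diameter and 48 mm high on the bar near its free end; grasp it across. The point is 34 mm above the bar's underside, the knob's top 55 mm. x points along the bar away from the pivot, z up out of the bar. The axis is 235 mm from the pivot, so 120, 95, 70 and 45 mm from holes one to four.
- bench_lamp: Bystander, fixed: green bench lamp at the left front of the bench, its round base 160 mm across, its thin jointed arms rising to about 480 mm and its shade reaching toward the back of the bench, left of the window. Origin on the bench top under the middle of the whole lamp; the base lies about 140 mm nearer the robot. Keep the arm clear of it. It stands in the same place every time.
- sash (a joint): Opening of the sash, rad: 0 closed, grows as it swings outward, 1.3 at most. A friction hinge: it stays where it is left. 0.44 with the first hole on the pin, 0.60 the second, 0.76 the third, 0.94 the fourth.
- stay (a joint): Lift of the stay about its pivot, rad: 0 lying level (fully down), grows as the knob is raised. It reads about 0.085 when the bar rests on top of the pin near the third hole instead of having it in a hole.
- screw_box: Bystander: small carton of screws, 55x80x39 mm, on the window board by the right lining. Origin under its centre.
- tape_measure: Bystander: tape measure, 43x82x68 mm, on the window board by the left lining. Origin under its centre.
- wax_tin: Bystander: round tin, 78 mm across, 34 mm high, on the bench to the right. Origin under its centre.
- oil_can: Bystander: oil can with a thin upright spout, 66 mm across, 135 mm high, on the bench to the left. Origin under its centre.
- chisel_1: Bystander: chisel, 29x276x33 mm, lying on the bench between the robot and the window. Origin under its centre.
- screwdriver_0: Bystander: screwdriver, 32x217x38 mm, lying on the bench left of the window. Origin under its centre.

How it is judged (in metres and radians):
On the way, in this order (a step that is already met when the one before it is completed fails the run):
1. the stay is lifted off the pin (value of joint stay above 0.09 rad), for 0.1 s.
2. the third hole is over the pin and the stay lies fully down (x of pin_top in the frame of stay_knob between -0.076 and -0.064 m and y of pin_top in the frame of stay_knob between -0.005 and 0.005 m and value of joint stay below 0.025 rad), for 0.2 s.
At the end, for the whole second after the job is handed in: The stay lies fully down (lift below 0.025 rad) with its third hole on the pin: the pin stands 64 to 76 mm behind the knob's axis along the bar and within 5 mm of the bar's middle line; the sash is at rest (all of step 2 and velocity of joint sash between -0.03 and 0.03 rad/s); the robot touches nothing.
It fails at once if one of the other tools or boxes (screw box, tape measure, tin, oil can, chisel, screwdriver) is moved by more than 40 mm (distance of any of screw_box, tape_measure, wax_tin, oil_can, chisel_1, screwdriver_0 from where it was at the start of the episode above 0.04 m).
It also fails if it takes over 48 s, if anything falls off the work surface, if the arm or the gripper's body presses on something with over 40 N, if the wrist force passes 120 N, or if a joint passes its speed limit or range.

## Working session

There is one attempt and no reset: what is moved stays moved. The work goes in short steps, Python scripts to look and compute and a tool call to move; the robot and the scene stay as the last step left them, time stands still between calls to the robot, and variables do not carry over. Pictures are saved under pics/ and viewed, on a budget of 10 in all, crops included, one or two more only if the job needs it, and the job is handed in when it is done.

Besides the shell and the picture viewer there is one more tool, called after "Call:" as name(argument=value, ...), one argument or row to a line, values as JSON. apply_moves: Moves the arm, as the interface text tells. Its arguments: {"type":"object","properties":{"series":{"type":"array","items":{"type":"array","items":{"type":"array","items":{"type":"number"}}}}},"required":["series"]}

```bash
mkdir -p pics; ls
python3 - <<'E'
from workcell import ctrl
import cv2,numpy as np
np.set_printoptions(precision=3,suppress=True)
for n in("scene","top"):
    d=ctrl.get_image(n);cv2.imwrite(f"pics/{n}0.png",d["img"]);print(n,d["K"],d["cam_to_world"])
print(ctrl.get_obs())
E
```

```text
pics
scene [[460.229   0.    279.317]
 [  0.    460.229 204.687]
 [  0.      0.      1.   ]] [[   0.487   -0.545    0.683 -353.105]
 [  -0.873   -0.309    0.376 -505.912]
 [   0.006   -0.779   -0.627 1056.646]
 [   0.       0.       0.       1.   ]]
top [[472.959   0.    274.573]
 [  0.    472.959 212.01 ]
 [  0.      0.      1.   ]] [[   0.025   -0.996    0.088  471.968]
 [  -1.      -0.023    0.017   -8.206]
 [  -0.015   -0.088   -0.996 1461.775]
 [   0.       0.       0.       1.   ]]
{'t': 0.1, 'qpos': array([ 1.3  ,  0.424,  1.631, -0.   ,  1.089, -0.019]), 'qvel': array([ 0.001, -0.001, -0.001,  0.001, -0.   ,  0.001]), 'joint_torque': array([  0.001, -54.561, -27.432,   0.065,   0.019,  -0.   ]), 'ee_pos': array([155.557, 604.848, 236.018]), 'orientation': array([-0.394, -3.117,  0.002]), 'ft_force': array([ 0.037, -0.394,  0.561]), 'moment': array([ 0.048, -0.046,  0.005]), 'width': 87.73079665198505}
```

View pics/scene0.png

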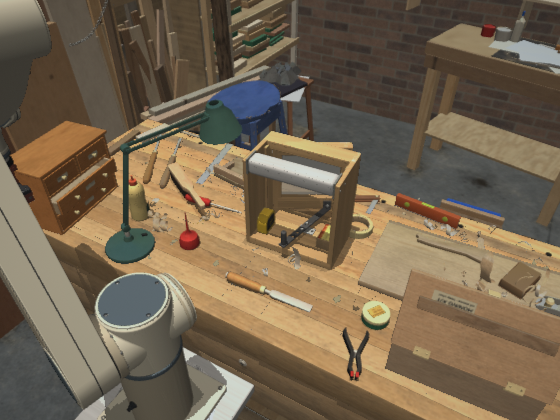

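View pics/top0.png

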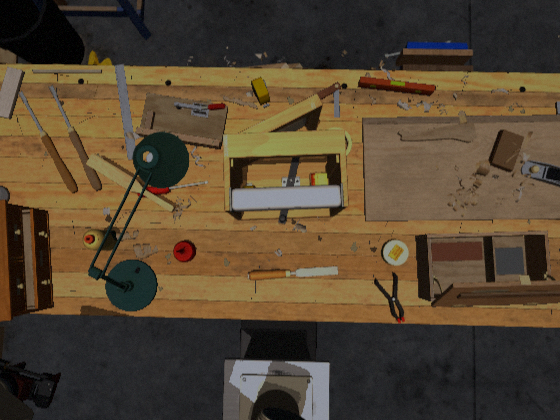

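The scene view shows the window at about (245-358, 135-265), with the dark stay running from about (330,207) to its knob near (284,240). The top view shows the cassette at about (230-342, 187-210) and the knob end near (283,217). I'll enlarge both.

Run:
```python
import cv2,numpy as np
a=cv2.imread("pics/scene0.png")[130:270,235:365];b=cv2.imread("pics/top0.png")[120:230,215:360]
a=cv2.resize(a,(520,560),interpolation=cv2.INTER_CUBIC)
cv2.imwrite("pics/a.png",a)
b=np.clip(cv2.resize(b,(725,550),interpolation=cv2.INTER_CUBIC)*1.5,0,255);cv2.imwrite("pics/b.png",b)
```

```text
[ WARN:0@0.044] global loadsave.cpp:1063 imwrite_ Unsupported depth image for selected encoder is fallbacked to CV_8U.
```

View pics/a.png

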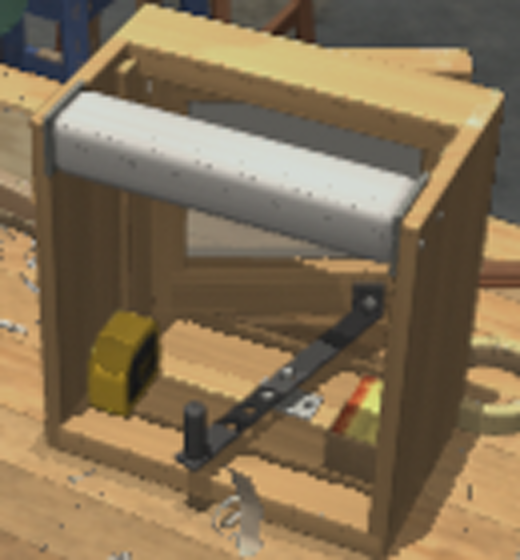

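View pics/b.png

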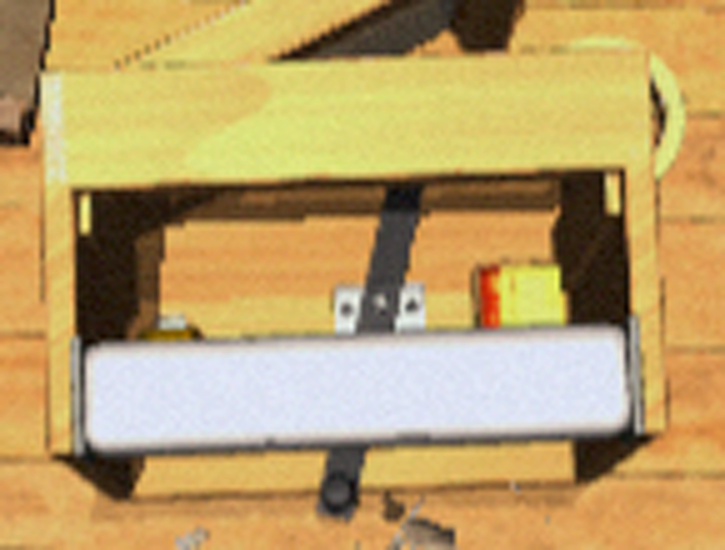

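```bash
cat > h.py <<'E'
import numpy as np,cv2
from scipy.spatial.transform import Rotation as R
np.set_printoptions(precision=2,suppress=True)
KT=np.array([[472.959,0,274.573],[0,472.959,212.01],[0,0,1]])
def ray(d,uv,z):
    T=d["cam_to_world"];v=T[:3,:3]@np.linalg.solve(d["K"],[*uv,1]);c=T[:3,3]
    return c+v*(z-c[2])/v[2]
def proj(d,p):
    T=np.linalg.inv(d["cam_to_world"]);q=d["K"]@(T[:3,:3]@p+T[:3,3]);return q[:2]/q[2]
def two(d1,u1,d2,u2):
    A=[];b=[]
    for d,u in((d1,u1),(d2,u2)):
        T=d["cam_to_world"];v=T[:3,:3]@np.linalg.solve(d["K"],[*u,1]);v/=np.linalg.norm(v)
        M=np.eye(3)-np.outer(v,v);A.append(M);b.append(M@T[:3,3])
    x,*_=np.linalg.lstsq(np.vstack(A),np.hstack(b),rcond=None)
    return x
E
python3 - <<'E'
from h import *
from workcell import ctrl
t=ctrl.get_image("top");s=ctrl.get_image("scene")
T=lambda x,y:(215+x/5-.4,120+y/5-.4); S=lambda x,y:(235+x/4-.4,130+y/4-.4)
for n,p,z in [("pin",(379,300),66),("knobtop",(338,489),107),("FL",(50,455),325),("FR",(664,432),325),("BL",(42,72),325),("BR",(650,52),325)]:print(n,ray(t,T(*p),z))
print("sc knobtop",ray(s,S(195,405),107),"knob2",two(t,T(338,489),s,S(195,405)))
print("sc corners FL,FR,BL,BR",[ray(s,S(*p),325) for p in[(36,120),(402,222),(148,5),(502,95)]])
print("lamp elbow",two(t,(97,272),s,(126,150)),"base",ray(t,(131,285),15),"shade",two(t,(162,160),s,(222,118)), "head joint",two(t,(148,160),s,(205,118)))
E
```

```text
pin [692.88 -29.24  66.  ]
knobtop [576.22  -7.47 107.  ]
FL [572.65 131.99 325.  ]
FR [ 590.7  -164.04  325.  ]
BL [761.14 142.35 325.  ]
BR [ 777.32 -155.12  325.  ]
sc knobtop [575.47  -9.23 107.  ] knob2 [576.63  -7.96 105.5 ]
sc corners FL,FR,BL,BR [array([574.52, 124.07, 325.  ]), array([ 591.16, -156.03,  325.  ]), array([758.12, 136.39, 325.  ]), array([ 773.05, -156.33,  325.  ])]
lamp elbow [419.11 423.75 349.07] base [366.18 447.76  15.  ] shade [686.51 276.49 366.54] head joint [681.06 323.43 355.65]
```

Everything checks out. The pin-to-knob geometry and the window corners agree to about 2 mm, with a window yaw of about 3°. The knob is at (576,-7.5) and its goal is about (623,-33). First I'll draw the arm in so it clears the lamp.

Call:
apply_moves(
  series=[
    [[0,-4.5,0,0,0,0,1],[0,-4.5,0,0,0,0,1],[0,-4.5,0,0,0,0,1],[0,-4.5,0,0,0,0,1],[0,-4,0,0,0,0,1],[0,0,0,0,0,0,1],[0,0,0,0,0,0,1]],
  ],
)

```text
t: 0.9
ee_pos: [100.9, 392.4, 237.2]
orientation: [0.394, 3.117, 0.003]
ft_force: [0.5, 0.8, -0.2]
width: 88.1
```

Call:
apply_moves(
  series=[
    [[-4.7,-0.3,0,0,0,6.8,1],[-4.7,-0.3,0,0,0,6.8,1],[-4.7,-0.3,0,0,0,6.8,1],[-4.7,-0.3,0,0,0,6.8,1],[-4.7,-0.3,0,0,0,6.8,1],[-4.7,-0.3,0,0,0,6.8,1],[-4.7,-0.3,0,0,0,6.8,1],[-4.7,-0.3,0,0,0,6.8,1],[-4.7,-0.3,0,0,0,6.8,1],[-4.7,-0.3,0,0,0,6.8,1],[-4.7,-0.3,0,0,0,6.8,1],[0,0,0,0,0,0,1]],
  ],
)

```text
t: 2.1
ee_pos: [399.6, 7.2, 237.0]
orientation: [2.216, 2.224, 0.001]
ft_force: [-0.2, 0.1, 0.6]
width: 87.6
```

Run:
```python
from h import *
from workcell import ctrl
o=ctrl.get_obs();print(o["qpos"],o["ee_pos"]);print(R.from_rotvec(o["orientation"]).as_matrix())
```

```text
[-0.01  0.08  2.1  -0.    0.96 -0.01] [399.64   7.2  236.97]
[[-0.  1.  0.]
 [ 1.  0. -0.]
 [-0.  0. -1.]]
```

Call:
apply_moves(
  series=[
    [[0,0,0,0,0,8.2,1],[0,0,0,0,0,8.2,1],[0,0,0,0,0,8.2,1],[0,0,0,0,0,8.2,1],[0,0,0,0,0,8.2,1],[0,0,0,0,0,8.2,1],[0,0,0,0,0,8.2,1],[0,0,0,0,0,8.2,1],[0,0,0,0,0,8.2,1],[0,0,0,0,0,8.2,1],[0,0,0,0,0,8,1],[4,0,0,0,0,0,1]],
  ],
)

```text
t: 3.3
ee_pos: [435.4, 13.2, 236.2]
orientation: [-3.141, -0.018, 0.005]
ft_force: [1.3, 0.0, 0.5]
width: 87.9
```

Call:
apply_moves(
  series=[
    [[4,0,0,0,8,0,1],[3,0,0,0,8,0,1],[0,0,0,0,8,0,1],[0,0,0,0,8,0,1],[0,0,0,0,8,0,1],[0,0,0,0,0,0,1],[0,0,0,0,0,0,1]],
  ],
)

```text
t: 4.0
ee_pos: [509.7, 12.8, 251.2]
orientation: [-2.951, -0.022, -1.057]
ft_force: [-0.1, -0.2, 0.9]
width: 87.9
```

```bash
cat >> h.py <<'E'
def go(o,p):
    M=R.from_rotvec(o["orientation"]).as_matrix();return M.T@(np.array(p)-o["ee_pos"])/10
E
python3 - <<'E'
from h import *
from workcell import ctrl
o=ctrl.get_obs();print(o["qpos"],o["ee_pos"]);print(R.from_rotvec(o["orientation"]).as_matrix())
print("to pre cm",go(o,(515.4,-7.5,165)),"to grasp",go(o,(579.7,-7.5,88)))
E
```

```text
[-0.01  0.05  2.29  0.15  0.11  1.41] [509.67  12.81 251.24]
[[ 0.77  0.02  0.64]
 [ 0.01 -1.    0.01]
 [ 0.64 -0.   -0.77]]
to pre cm [-5.06  2.05  7.  ] to grasp [-4.98  2.16 17.03]
```

The wrist bend is at its 0.11 limit, so leaning at the knob needs the flipped wrist (q4 ≈ π). I'll back off a little and fit the arm's kinematics, then plan that flip.

Run:
```python
from workcell import ctrl
o=ctrl.get_obs();print([o[k].tolist() for k in("qpos","ee_pos","orientation")])
```

```text
[[-0.007249881186319684, 0.05371262435567524, 2.2935311898748525, 0.14581398324145714, 0.10747835828099928, 1.4092263532837586], [509.6702605527543, 12.813323198685094, 251.24344117204927], [-2.951145784972985, -0.022015610318924236, -1.0574580294367986]]
```

Call:
apply_moves(
  series=[
    [[0,0,0,0,-8,0,1],[0,0,0,0,-8,0,1],[0,0,0,0,-8,0,1],[0,0,0,0,0,0,1],[0,0,0,0,0,0,1]],
  ],
)

```text
t: 4.5
ee_pos: [509.7, 12.4, 250.4]
orientation: [-3.11, -0.023, -0.425]
ft_force: [-1.2, -0.1, 0.2]
width: 87.7
```

Run:
```python
from workcell import ctrl
o=ctrl.get_obs();print([o[k].tolist() for k in("qpos","ee_pos","orientation")])
```

```text
[[-0.0023010272746003544, 0.12810854523169443, 2.0369707926206733, 0.008547859579147799, 0.7046604358819215, 1.54803973496133], [509.73041667536177, 12.364118045136841, 250.38954828682532], [-3.1095740620344827, -0.02285706072379918, -0.42539737778175635]]
```

```bash
cat >> h.py <<'E'
def fk(q,P):
    h,L1,L2,d,c,e,k=P
    r=lambda a,t:R.from_euler(a,t)
    A=r('z',q[0]);p=A.apply([c,e,h]);A=A*r('y',q[1]);p=p+A.apply([0,0,L1]);A=A*r('y',q[2])
    p=p+A.apply([k,0,L2]);A=A*r('z',q[3])*r('y',q[4]);p=p+A.apply([0,0,d]);return p,A*r('z',q[5])
E
python3 - <<'E'
from h import *
from scipy.optimize import least_squares as ls
D=[([1.3,.423,1.63,0,1.089,-.019],[155.686,605.282,236.675],[-.394,-3.117,.002]),
([-0.00725,0.05371,2.29353,0.14581,0.10748,1.40923],[509.67,12.813,251.243],[-2.95115,-.022016,-1.05746]),
([-0.002301,0.128109,2.036971,0.008548,0.704660,1.548040],[509.73,12.364,250.39],[-3.10957,-.022857,-.425398]),
([-.01,.08,2.1,0,.96,-.01],[399.64,7.2,236.97],[2.216,2.224,.001])]
def f(P):return np.hstack([(fk(q,P)[0]-p)*(1 if i<3 else .2) for i,(q,p,_) in enumerate(D)]+[(np.array(P)-[180,590,460,270,0,12,0])*.003])
s=ls(f,[180,590,460,270,0,12,0]);print(s.x.tolist(),s.fun)
for q,p,o in D:
    A=fk(q,s.x)[1];print((A.inv()*R.from_rotvec(o)).as_rotvec())
def ik(p,M,q0):
    g=lambda q:np.hstack([(fk(q,s.x)[0]-p)/100,(fk(q,s.x)[1].inv()*M).as_rotvec()])
    lo=[-3,-.9,.09,-1.31,.115,-2.54];hi=[3,2.11,2.58,4.45,2.69,2.54]
    r=ls(g,np.clip(q0,lo,hi),bounds=(lo,hi));return r.x,r.cost
def M(a):a=np.radians(a);return R.from_matrix(np.array([[np.cos(a),0,np.sin(a)],[0,-1,0],[np.sin(a),0,-np.cos(a)]]))
for a in(30,35,40,45):
  for gp,gz in((576.5,92),(576.5,140),(623,135),(623,90)):
    z=M(a).as_matrix()[:,2];
    for back in(0,100):
      print(a,gp,gz,back,*ik(np.array([gp,-7.5,gz])+z*(5-back),M(a),[0,.4,2.2,3.14,.4,-1.57]))
E
```

```text
[306.77027324518144, 563.1568999890848, 481.3212174571733, 293.66666140092934, 2.329077703870474, 11.90425832855171, 75.39603548166643] [-0.01 -0.01 -0.05 -0.   -0.03 -0.03  0.02 -0.01  0.08 -0.03  0.14  0.05
  0.38 -0.08  0.06  0.07  0.01 -0.    0.23]
[0.   0.   1.57]
[-0.   -0.    1.57]
[0.   0.   1.57]
[ 0.   -0.    1.57]
30 576.5 92 0 [-0.05  0.51  2.18  2.79  0.12  0.31] 0.0010706541049769498
30 576.5 92 100 [-0.08  0.25  2.23  0.54  0.13  2.54] 0.0006792815343134043
30 576.5 140 0 [-0.06  0.39  2.13  0.55  0.12  2.54] 0.0004042141707194219
30 576.5 140 100 [ 0.03  0.16  2.3   4.45  0.12 -1.3 ] 0.02253207585681277
30 623 135 0 [-0.06  0.45  2.05  0.55  0.12  2.54] 0.0006114309699804864
30 623 135 100 [ 0.02  0.24  2.22  4.45  0.12 -1.3 ] 0.02413309994446163
30 623 90 0 [-0.06  0.54  2.03  0.55  0.12  2.54] 0.0014211922395578366
30 623 90 100 [ 0.02  0.33  2.2   4.45  0.12 -1.29] 0.012481900058810816
35 576.5 92 0 [-0.05  0.51  2.2   2.99  0.18  0.11] 1.613473233185673e-30
35 576.5 92 100 [-0.08  0.27  2.31  2.43  0.12  0.65] 0.001242261367828106
35 576.5 140 0 [-0.05  0.41  2.2 
[... 909 characters left out ...]
0.07] 1.4343627751190616e-27
40 623 90 100 [-0.05  0.34  2.26  2.93  0.16  0.17] 3.581163917361939e-22
45 576.5 92 0 [-0.05  0.58  2.28  3.06  0.5   0.03] 2.3522481233279195e-29
45 576.5 92 100 [-0.06  0.33  2.41  3.02  0.39  0.07] 4.823194653987255e-30
45 576.5 140 0 [-0.05  0.45  2.28  3.04  0.37  0.06] 6.273698391580802e-30
45 576.5 140 100 [-0.06  0.18  2.39  2.93  0.22  0.16] 4.1346618162036274e-25
45 623 135 0 [-0.05  0.49  2.18  3.04  0.32  0.07] 8.64888324833128e-26
45 623 135 100 [-0.06  0.25  2.3   2.94  0.2   0.16] 5.196832738217948e-26
45 623 90 0 [-0.05  0.6   2.18  3.06  0.43  0.04] 6.695469372571903e-26
45 623 90 100 [-0.06  0.37  2.32  3.02  0.34  0.07] 5.1158371042253134e-26
```

```bash
cat >> h.py <<'E'
P=[306.77027324518144,563.1568999890848,481.3212174571733,293.66666140092934,2.329077703870474,11.90425832855171,75.39603548166643]
def FK(q):
    p,A=fk(q,P);return p,A*R.from_euler('z',np.pi/2)
E
cat > flip.py <<'E'
from h import *
from workcell import ctrl
q0=ctrl.get_obs()["qpos"];q1=np.array([-.06,.33,2.41,3.02,.39,-1.5]);N=21
p,A=FK(q0);o=ctrl.get_obs();print(p-o["ee_pos"])
for i in range(1,N+1):
    s=i/N;q=q0+(q1-q0)*s;b=np.sin(np.pi*s);q[1]-=.1*b;q[0]-=.12*b;q[4]-=.13*b
    P2,A2=FK(q);d=A.inv().apply(P2-p)/10;w=np.degrees((A.inv()*A2).as_rotvec())
    print(i,np.round(d,1).tolist(),np.round(w,1).tolist(),P2.round(),q.round(2))
    # accumulate what the rounded row gives
    p=p+A.apply(np.round(d,1)*10);A=A*R.from_rotvec(np.radians(np.round(w,1)))
E
python3 flip.py
```

```text
[ 0.02 -0.01  0.08]
1 [0.1, -1.5, 0.1] [4.7, 1.8, -0.8] [511.  28. 250.] [-0.02  0.12  2.05  0.15  0.67  1.4 ]
2 [0.4, -1.3, -0.0] [4.0, 2.5, -0.6] [514.  41. 252.] [-0.04  0.12  2.07  0.3   0.64  1.26]
3 [0.7, -1.0, -0.0] [3.4, 2.9, -0.4] [520.  50. 256.] [-0.06  0.11  2.09  0.44  0.6   1.11]
4 [0.8, -0.7, -0.1] [2.7, 3.3, -0.3] [526.  57. 261.] [-0.08  0.11  2.11  0.58  0.57  0.97]
5 [0.9, -0.3, -0.1] [1.9, 3.5, -0.3] [533.  61. 267.] [-0.1   0.11  2.13  0.73  0.54  0.82]
6 [0.9, -0.2, -0.1] [1.3, 3.4, -0.1] [540.  62. 272.] [-0.11  0.11  2.14  0.87  0.51  0.68]
7 [0.8, 0.1, -0.0] [0.7, 3.3, -0.2] [547.  61. 276.] [-0.13  0.11  2.16  1.01  0.49  0.53]
8 [0.6, 0.3, 0.0] [0.2, 3.0, -0.0] [553.  58. 279.] [-0.14  0.11  2.18  1.16  0.46  0.39]
9 [0.5, 0.4, 0.1] [-0.3, 2.8, -0.1] [558.  54. 280.] [-0.14  0.12  2.2   1.3   0.44  0.24]
10 [0.3, 0.6, 0.1] [-0.5, 2.3, -0.0] [561.  49. 280.] [-0.15  0.12  2.21  1.44  0.43  0.1 ]
11 [-0.0, 0.6, 0.2] [-0.9, 2.0, -0.1] [564.  44. 277.] [-0.15  0.13  2.23  1.59  0.41 -0.05]
12 [-0.2, 0.6, 0.2] [-1.0, 1.5, -0.1] [565.  39. 272.] [-0.15  0.15  2.2
[... 162 characters left out ...]
 257.] [-0.14  0.18  2.29  2.02  0.38 -0.48]
15 [-0.9, 0.6, 0.3] [-1.4, 0.4, -0.3] [560.  26. 247.] [-0.14  0.19  2.3   2.16  0.38 -0.63]
16 [-1.1, 0.6, 0.4] [-1.6, 0.1, -0.4] [557.  21. 235.] [-0.13  0.21  2.32  2.3   0.38 -0.77]
17 [-1.3, 0.6, 0.3] [-1.8, -0.2, -0.5] [551.  17. 222.] [-0.12  0.24  2.34  2.45  0.38 -0.92]
18 [-1.5, 0.6, 0.3] [-1.9, -0.6, -0.7] [544.  12. 208.] [-0.1   0.26  2.36  2.59  0.38 -1.06]
19 [-1.7, 0.7, 0.3] [-2.0, -1.0, -0.8] [536.   7. 193.] [-0.09  0.28  2.37  2.73  0.38 -1.21]
20 [-1.9, 0.6, 0.2] [-2.2, -1.4, -0.9] [525.   1. 177.] [-0.08  0.31  2.39  2.88  0.39 -1.35]
21 [-2.0, 0.8, 0.2] [-2.4, -1.7, -1.2] [512.  -5. 160.] [-0.06  0.33  2.41  3.02  0.39 -1.5 ]
```

```bash
sed -i 's/q\[4\]-=.13\*b/q[4]-=.13*b;q[2]+=.13*b/; s/q\[1\]-=.1\*b/q[1]-=.13*b/' flip.py; python3 flip.py
```

```text
[ 0.02 -0.01  0.08]
1 [-1.2, -1.6, 0.4] [4.7, 0.9, -0.7] [499.  28. 244.] [-0.02  0.12  2.07  0.15  0.67  1.4 ]
2 [-0.8, -1.3, 0.2] [4.2, 1.7, -0.5] [491.  42. 240.] [-0.04  0.11  2.11  0.3   0.64  1.26]
3 [-0.6, -1.1, 0.2] [3.4, 2.2, -0.3] [485.  52. 238.] [-0.06  0.1   2.15  0.44  0.6   1.11]
4 [-0.3, -0.8, 0.1] [2.8, 2.6, -0.1] [482.  60. 238.] [-0.08  0.09  2.18  0.58  0.57  0.97]
5 [-0.2, -0.6, 0.1] [2.0, 2.8, 0.0] [480.  66. 238.] [-0.1   0.09  2.21  0.73  0.54  0.82]
6 [0.0, -0.3, -0.0] [1.4, 2.9, 0.1] [480.  69. 239.] [-0.11  0.08  2.25  0.87  0.51  0.68]
7 [0.1, -0.0, -0.0] [0.8, 2.9, 0.1] [480.  69. 239.] [-0.13  0.08  2.27  1.01  0.49  0.53]
8 [0.1, 0.1, -0.0] [0.3, 2.7, 0.1] [481.  68. 239.] [-0.14  0.08  2.3   1.16  0.46  0.39]
9 [0.1, 0.3, -0.0] [-0.2, 2.5, 0.1] [483.  65. 239.] [-0.14  0.09  2.32  1.3   0.44  0.24]
10 [0.1, 0.5, 0.1] [-0.6, 2.2, -0.0] [485.  61. 237.] [-0.15  0.09  2.34  1.44  0.43  0.1 ]
11 [0.1, 0.5, 0.1] [-0.8, 2.0, -0.1] [487.  56. 235.] [-0.15  0.1   2.36  1.59  0.41 -0.05]
12 [0.0, 0.7, 0.2] [-1.0, 1.7, -0.1] [489.  51. 232.] [-0.15  0.12  2.38  
[... 156 characters left out ...]
0. 223.] [-0.14  0.15  2.4   2.02  0.38 -0.48]
15 [-0.1, 0.7, 0.5] [-1.5, 0.9, -0.5] [499.  34. 217.] [-0.14  0.17  2.41  2.16  0.38 -0.63]
16 [-0.2, 0.8, 0.6] [-1.6, 0.6, -0.6] [502.  28. 210.] [-0.13  0.19  2.41  2.3   0.38 -0.77]
17 [-0.3, 0.7, 0.6] [-1.8, 0.4, -0.7] [506.  22. 202.] [-0.12  0.22  2.41  2.45  0.38 -0.92]
18 [-0.4, 0.8, 0.8] [-1.9, 0.1, -0.8] [509.  16. 193.] [-0.1   0.24  2.41  2.59  0.38 -1.06]
19 [-0.5, 0.8, 0.7] [-2.1, -0.2, -1.0] [511.   9. 183.] [-0.09  0.27  2.41  2.73  0.38 -1.21]
20 [-0.7, 0.8, 0.8] [-2.3, -0.5, -1.0] [513.   2. 172.] [-0.08  0.3   2.41  2.88  0.39 -1.35]
21 [-0.9, 0.8, 0.8] [-2.3, -0.9, -1.2] [512.  -5. 160.] [-0.06  0.33  2.41  3.02  0.39 -1.5 ]
```

This path stays well clear of everything, so I'll run it in two parts.

Call:
apply_moves(
  series=[
    [[-1.2,-1.6,0.4,4.7,0.9,-0.7,1],[-0.8,-1.3,0.2,4.2,1.7,-0.5,1],[-0.6,-1.1,0.2,3.4,2.2,-0.3,1],[-0.3,-0.8,0.1,2.8,2.6,-0.1,1],[-0.2,-0.6,0.1,2.0,2.8,0,1],[0,-0.3,0,1.4,2.9,0.1,1],[0.1,0,0,0.8,2.9,0.1,1],[0.1,0.1,0,0.3,2.7,0.1,1],[0.1,0.3,0,-0.2,2.5,0.1,1],[0.1,0.5,0.1,-0.6,2.2,0,1],[0.1,0.5,0.1,-0.8,2,-0.1,1]],
  ],
)

```text
t: 5.6
ee_pos: [482.4, 54.5, 233.4]
orientation: [-2.651, -0.03, -0.974]
ft_force: [-0.3, -0.3, -0.3]
width: 88.0
```

Run:
```python
from h import *
from workcell import ctrl
o=ctrl.get_obs();print(o["qpos"],o["ee_pos"])
```

```text
[-0.15  0.1   2.37  1.57  0.4  -0.03] [482.38  54.49 233.42]
```

The controller tracks the flip as planned (q4 = 1.57). On to the second half.

Call:
apply_moves(
  series=[
    [[0,0.7,0.2,-1,1.7,-0.1,1],[0,0.6,0.4,-1.2,1.4,-0.3,1],[0,0.7,0.4,-1.4,1.1,-0.3,1],[-0.1,0.7,0.5,-1.5,0.9,-0.5,1],[-0.2,0.8,0.6,-1.6,0.6,-0.6,1],[-0.3,0.7,0.6,-1.8,0.4,-0.7,1],[-0.4,0.8,0.8,-1.9,0.1,-0.8,1],[-0.5,0.8,0.7,-2.1,-0.2,-1,1],[-0.7,0.8,0.8,-2.3,-0.5,-1,1],[-0.9,0.8,0.8,-2.3,-0.9,-1.2,1],[0,0,0,0,0,0,1],[0,0,0,0,0,0,1]],
  ],
)

```text
t: 6.8
ee_pos: [507.5, -4.5, 158.6]
orientation: [-2.9, -0.001, -1.192]
ft_force: [-0.3, -0.1, 0.2]
width: 87.6
```

Run:
```python
from h import *
from workcell import ctrl
o=ctrl.get_obs();M=R.from_rotvec(o["orientation"]).as_matrix();print(o["qpos"],o["ee_pos"]);print(M)
a=np.radians(43);W=R.from_matrix(np.array([[np.cos(a),0,np.sin(a)],[0,-1,0],[np.sin(a),0,-np.cos(a)]]))
W=R.from_euler('z',0,degrees=True)*W
print("turn",np.degrees((R.from_matrix(M).inv()*W).as_rotvec()))
z=W.as_matrix()[:,2]
for b in(80,0):print(b,go(o,np.array([576.5,-7.5,92])+z*(5-b)))
t=ctrl.get_image("top")["img"][170:230,230:350];s=ctrl.get_image("scene")["img"][180:270,235:365]
cv2.imwrite("pics/c.png",np.vstack([np.clip(cv2.resize(t,(600,300))*1.5,0,255).astype(np.uint8),cv2.resize(s,(600,300*90*6//390//1))[:299]]) )
```

```text
[-0.06  0.33  2.41  3.01  0.38 -1.49] [507.5   -4.51 158.56]
[[ 0.71  0.    0.7 ]
 [-0.   -1.    0.01]
 [ 0.7  -0.01 -0.71]]
turn [-0.33 -1.67 -0.11]
80 [0.45 0.31 2.09]
0 [ 0.21  0.36 10.08]
```

View pics/c.png

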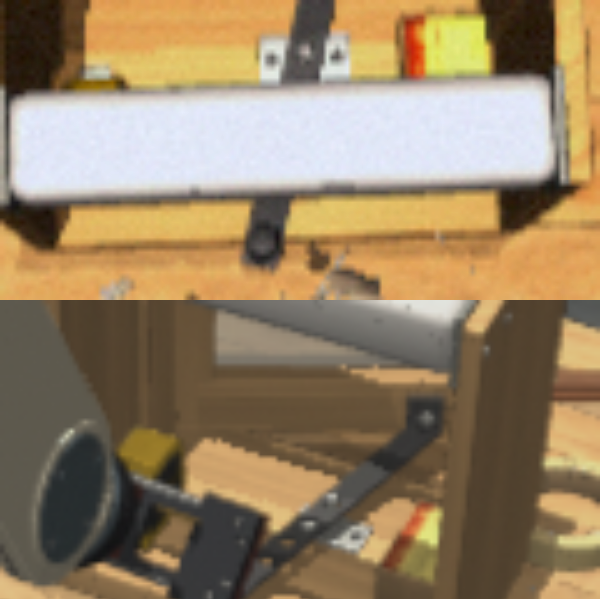

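The gripper is lined up about 100 mm behind the knob. The top crop has the knob still at (263,243), and the scene crop shows the fingers to its left. I'll go in along the tool axis and close.

Call:
apply_moves(
  series=[
    [[0.1,0.3,2.5,0,0,0,1],[0,0,2.5,0,0,0,1],[0,0,2.5,0,0,0,1],[0,0,1.5,0,0,0,1],[0,0,1,0,0,0,1],[0,0,0,0,0,0,1],[0,0,0,0,0,0,1]],
  ],
)

```text
t: 7.6
ee_pos: [580.1, -7.6, 89.6]
orientation: [-2.899, -0.0, -1.198]
ft_force: [-0.3, 0.7, -0.1]
width: 87.8
```

Call:
apply_moves(
  series=[
    [[0,0,0,0,0,0,0],[0,0,0,0,0,0,0],[0,0,0,0,0,0,0],[0,0,0,0,0,0,0],[0,0,0,0,0,0,0],[0,0,0,0,0,0,0],[0,0,0,0,0,0,0],[0,0,0,0,0,0,0]],
  ],
)

```text
t: 8.4
ee_pos: [580.6, -7.6, 89.3]
orientation: [-2.899, -0.0, -1.198]
ft_force: [0.1, 0.1, -0.8]
width: 27.4
```

Run:
```python
from h import *
from workcell import ctrl
o=ctrl.get_obs();print(o["qpos"],o["ee_pos"],o["width"],o["ft_force"])
p=o["ee_pos"]
for d in((-3,0,40),(44,-26,40),(44,-26,0)):print(d,go(o,p+np.array(d)))
```

```text
[-0.06  0.57  2.27  3.05  0.49 -1.53] [580.61  -7.59  89.31] 27.35823600909781 [ 0.07  0.1  -0.79]
(-3, 0, 40) [ 2.61 -0.02 -3.04]
(44, -26, 40) [5.94 2.59 0.26]
(44, -26, 0) [3.12 2.61 3.1 ]
```

Still closing, so a few more rows.

Call:
apply_moves(
  series=[
    [[0,0,0,0,0,0,0],[0,0,0,0,0,0,0],[0,0,0,0,0,0,0],[0,0,0,0,0,0,0]],
  ],
)

```text
t: 8.8
ee_pos: [580.6, -7.6, 89.3]
orientation: [-2.899, -0.0, -1.198]
ft_force: [0.3, -0.9, 0.2]
width: 17.3
```

Gripped: the width is 17.3 on the 18 mm knob. Lifting along the arc.

Call:
apply_moves(
  series=[
    [[0.7,0,-0.6,0,0,0,0],[0.7,0,-0.5,0,0,0,0],[0.7,0.1,-0.5,0,0,0,0],[0.7,0,-0.4,0,0,0,0],[0.7,0.1,-0.4,0,0,0,0],[0,0,0,0,0,0,0],[0,0,0,0,0,0,0]],
  ],
)

```text
t: 9.5
ee_pos: [588.6, -9.8, 131.5]
orientation: [-2.899, 0.0, -1.2]
ft_force: [1.4, 0.0, -2.3]
width: 17.2
```

Call:
apply_moves(
  series=[
    [[0.6,0.4,0.6,0,0,0,0],[0.6,0.4,0.6,0,0,0,0],[0.6,0.4,0.6,0,0,0,0],[0.6,0.4,0.6,0,0,0,0],[0.6,0.4,0.6,0,0,0,0],[0.5,0.3,0.4,0,0,0,0],[0,0,0,0,0,0,0],[0,0,0,0,0,0,0]],
  ],
)

```text
t: 10.3
ee_pos: [638.0, -33.0, 131.9]
orientation: [-2.898, 0.001, -1.2]
ft_force: [1.5, 0.7, -2.0]
width: 16.9
```

Run:
```python
from h import *
from workcell import ctrl
o=ctrl.get_obs();print(o["qpos"],o["ee_pos"],o["width"],o["ft_force"])
print(go(o,(637,-33,115)),go(o,(627,-33.4,89)))
s=ctrl.get_image("scene")["img"][170:270,245:365];cv2.imwrite("pics/d.png",cv2.resize(s,(720,600),interpolation=cv2.INTER_CUBIC))
```

```text
[-0.11  0.5   2.15  2.87  0.3  -1.39] [638.02 -32.97 131.94] 16.913397964485824 [ 1.48  0.67 -1.96]
[-1.27  0.01  1.13] [-3.82  0.06  2.26]
```

View pics/d.png

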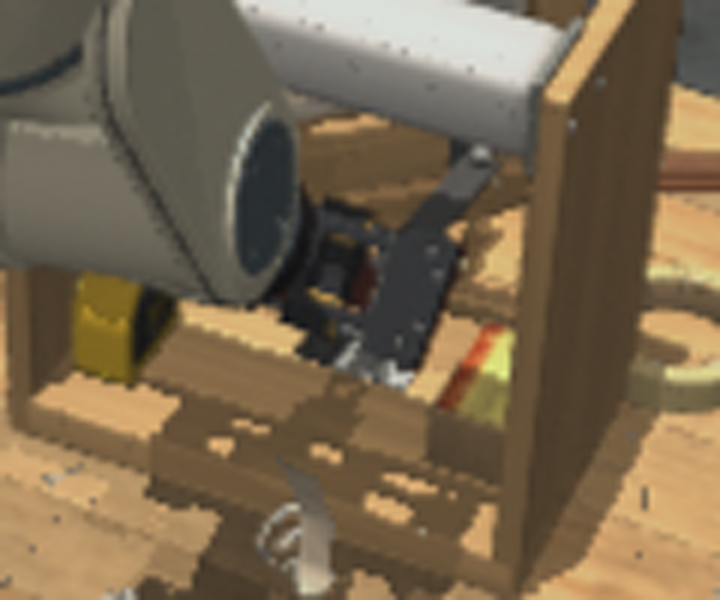

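The stay is up and the sash has opened. Its pivot now shows at (480,152) in the crop, and the hand sits under the cassette without touching. I'll lower along the arc slowly and watch the force.

Call:
apply_moves(
  series=[
    [[-0.5,0,0.3,0,0,0,0],[-0.5,0,0.3,0,0,0,0],[-0.5,0,0.2,0,0,0,0],[-0.4,0,0.3,0,0,0,0],[0,0,0,0,0,0,0]],
  ],
)

```text
t: 10.85
ee_pos: [631.0, -32.6, 109.3]
orientation: [-2.9, 0.0, -1.196]
ft_force: [-1.4, 0.4, -0.1]
width: 17.4
```

Call:
apply_moves(
  series=[
    [[-0.3,0,0.2,0,0,0,0],[-0.3,0,0.2,0,0,0,0],[0,0,0,0,0,0,0]],
  ],
)

```text
t: 11.15
ee_pos: [630.1, -32.6, 102.9]
orientation: [-2.899, 0.0, -1.198]
ft_force: [0.2, -1.6, -0.1]
width: 17.5
```

The knob is 14 mm above its down position, below the 20 mm rest-on-pin height, with no contact force. So the hole is over the pin; continuing down.

Call:
apply_moves(
  series=[
    [[-0.3,0,0.2,0,0,0,0],[-0.3,0,0.2,0,0,0,0],[-0.3,0,0.2,0,0,0,0],[-0.2,0,0.2,0,0,0,0],[0,0,0,0,0,0,0]],
  ],
)

```text
t: 11.65
ee_pos: [627.9, -32.6, 89.4]
orientation: [-2.899, 0.0, -1.198]
ft_force: [-1.8, -1.2, 1.6]
width: 17.4
```

Run:
```python
from h import *
from workcell import ctrl
o=ctrl.get_obs();print(o["qpos"],o["ee_pos"],o["width"],o["ft_force"],go(o,(627,-33.4,89)))
```

```text
[-0.11  0.6   2.17  2.94  0.41 -1.46] [627.93 -32.55  89.41] 17.429242222608405 [-1.78 -1.22  1.58] [-0.09  0.08 -0.04]
```

It's down at z = 89.4 with forces under 3 N. Opening, then backing out along the tool axis.

Call:
apply_moves(
  series=[
    [[0,0,0,0,0,0,0.6],[0,0,0,0,0,0,0.6],[0,0,0,0,0,0,0.6],[0,0,0,0,0,0,0.6],[0,0,0,0,0,0,0.6],[0,0,0,0,0,0,0.6],[0,0,0,0,0,0,0.6]],
  ],
)

```text
t: 12.35
ee_pos: [628.1, -32.5, 89.9]
orientation: [-2.899, -0.0, -1.199]
ft_force: [-0.5, -0.3, 0.0]
width: 52.6
```

Call:
apply_moves(
  series=[
    [[0,0,-1.5,0,0,0,0.6],[0,0,-2.5,0,0,0,0.6],[0,0,-3,0,0,0,0.6],[0,0,-3,0,0,0,0.6],[-2,0,-3,0,0,0,0.6],[-2,0,-3,0,0,0,0.6],[0,0,0,0,0,0,0.6],[0,0,0,0,0,0,0.6]],
  ],
)

```text
t: 13.15
ee_pos: [486.9, -33.3, 175.5]
orientation: [-2.899, 0.0, -1.2]
ft_force: [0.5, -0.5, 0.1]
width: 52.7
```

Run:
```python
from h import *
from workcell import ctrl
o=ctrl.get_obs();print(o["ee_pos"],o["ft_force"],o["width"])
d=ctrl.get_image("scene");s=d["img"][170:270,245:365];cv2.imwrite("pics/e.png",cv2.resize(s,(720,600),interpolation=cv2.INTER_CUBIC))
for n,p in(("knob top exp",(623,-33.3,107)),("knob foot",(623,-33.3,57)),("pin",(693,-29.2,66)),("pivot",(857,-19,57)),("knobtop if on pin",(627,-33,127))):print(n,(proj(d,np.array(p))-[245,170]+.4)*6)
```

```text
[486.9  -33.27 175.5 ] [ 0.52 -0.47  0.12] 52.65302667439242
knob top exp [316.86 329.54]
knob foot [313.95 400.19]
pin [366.64 310.05]
pivot [474.6  158.31]
knobtop if on pin [321.09 295.85]
```

View pics/e.png

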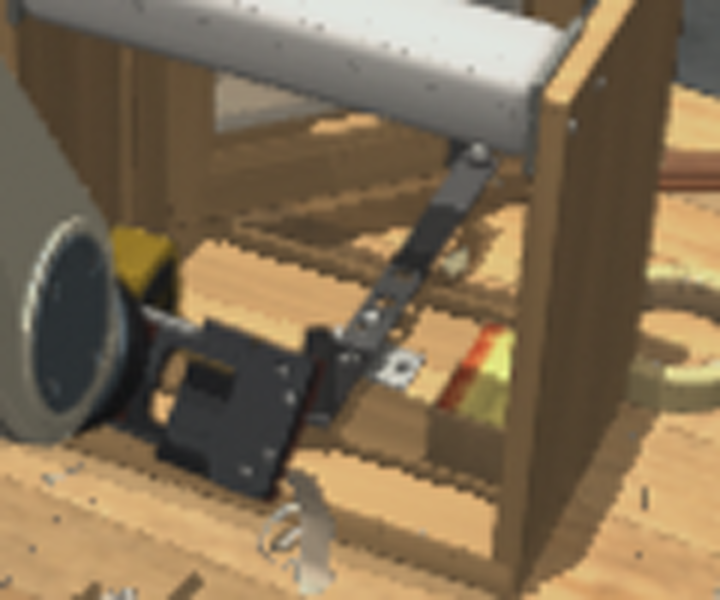

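The knob top is at about (320,332), against a predicted (317,330) when down and about (321,296) if it were resting on the pin. The pin's bright tip is at about (370,317), with one free hole between it and the knob. So it is in the third hole, and the hand is clear.

```bash
python3 -c "
from workcell import ctrl
print(ctrl.close_job())"
```

```text
the job is handed in; nothing more can be done
None
```

The stay's third hole is now on the pin and the bar lies fully down. I let go, backed the gripper clear, and handed the job in at about 13 s; no verdict came back.

**How it was done:** I found the window, pin and knob in both camera views, which agreed with the given geometry to about 2 mm. Leaning 45° under the cassette put the wrist at a joint limit, so I used the flipped wrist position. I then gripped the knob, lifted it about 42 mm, moved it about 47 mm outward and 25 mm right, and lowered it.

**Last checks:**
- **Seating:** on the way down the knob passed the 20 mm rest-on-pin height with no contact force. It ended at its original height (grip at z = 89.4 mm against 89.3 mm at the start), with forces under 3 N.
- **Final picture:** the knob top was within about 0.5 camera pixels of where it should be when down. If the bar were resting on the pin, it would show about 6 pixels higher. One free hole shows between the pin and the knob, as expected for the third hole.
- **Contact and other items:** the force after backing out was about zero. The tape measure and screw box show no movement. I did not measure the tin, oil can, chisel or screwdriver again, but the planned path kept the arm clear of them.

No check failed or disagreed.

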